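Open the gas valve to its stop, back it off, and light the burner

TASK

Open the flame photometer's gas valve (red handwheel, anticlockwise, the wheel climbs as it turns) fully until you feel its stop, then turn it back by about a quarter of a turn and only then press the red ignition button all the way down and let it go. Be gentle: the valve sits on a soft rubber mount, so let your hand rise and sink with the wheel, never push, pull or wrench the valve, and stop turning as soon as you feel the stop. Leave the blue air wheel and everything else on the bench alone.

Things in the scene. Friction and masses are not known exactly. Their poses are not given: they have to be found in the camera images.
- wheel_hub (a point): centre of the hub's top face, RED gas handwheel, on its upright axis, 141 to 166 mm above the bench. Hub: block 44 mm along this point's x, 24 mm along y (grip across y), 32 mm tall below this face. z up; x, y turn with the wheel. Anticlockwise from above opens: the wheel then rises 36 mm per turn (5.73 mm per rad), and sinks when turned back. Running friction 0.12 Nm
- wheel_rim (a point): centre of the red wheel's rim plane, 26 mm below wheel_hub, same axes. Rim 104 mm mean diameter, 12 mm thick; one spoke bar along x, 9 mm wide, 8 mm high; on the +y and -y sides of the hub the wheel is open from 12 to 46 mm off the axis, for a finger each. The rigid open stop lies 0.45 to 0.6 turn (2.8 to 3.8 rad) beyond the start, unmarked, at a height that varies by 3 mm
- valve_cap (a point): top centre of the brass cap of the gas valve (yellow pipe ends), 88 mm above the bench, under the wheel on its axis; does not rise or turn with the wheel, which stays at least 20 mm above it. The valve sits on a soft rubber mount that gives 1 mm for each 3 N in any direction; over 4.5 mm (13.5 N) out of place damages the pipe joint
- valve (a joint): twist of the gas valve on its rubber mount, rad, 0 at rest, positive anticlockwise seen from above; 12 Nm per rad, so 0.01 from running friction alone and more when the wheel is pressed against a stop. Beyond 0.07 rad (0.84 Nm) either way the pipe joint is damaged
- ignite (a joint): travel of the red ignition push button, m: 0 up, 0.006 fully down; springs back; about 5 N when fully down
- ignite_top (a point): top centre of the red round ignition button (32 mm diameter) on a grey box 110 x 90 x 50 mm; z up; pressed straight down
- air_hub (a point): hub top centre of the BLUE air handwheel, same shape and size as the red one, already set and to be left alone; its hub top is 148 mm above the bench
- air_wheel (a joint): angle of the blue wheel, rad, 0 at the start
- wash_bottle: white wash bottle with red cap, 68 dia x 160 (mm); loose bystander; origin at the centre of its underside
- flask_a: clear volumetric flask, 68 dia x 140 (mm); loose bystander; origin at the centre of its underside
- flask_b: amber volumetric flask, 68 dia x 140 (mm); loose bystander; origin at the centre of its underside
- carton: small cardboard carton lying flat, 50 x 90 x 24 (mm); loose bystander; origin at the centre of its underside
- beaker: small glass beaker, 60 dia x 60 (mm); loose bystander; origin at the centre of its underside
- jar: small amber jar with black cap, 44 dia x 55 (mm); loose bystander; origin at the centre of its underside
- screwdriver: screwdriver lying on the bench, about 200 long (mm); loose bystander; origin at the centre of its underside
There are look-alikes about, which are no part of the job. Leave any green or purple look-alike of the part that bears ignite alone. What is shaped like the part that bears wheel_hub but green is not meant.

How it is judged:
By the outcome, as a careful person would: the job done as asked, in the order asked, and still so for the second after the job is handed in, with the robot touching nothing.
It also fails if it takes over 72 s, if anything falls off the work surface, if the arm or the gripper's body presses on something with over 40 N, if the wrist force passes 120 N, or if a joint passes its speed limit or range.

ROBOT

A 6-joint arm with a two-finger parallel gripper is mounted at the origin on the work surface. World frame = base frame: x ahead of the robot, y to its left, z up, the work surface at z = 0. Lengths are in mm, angles in rad, forces in N, time in s.
With the tool pointing down it reaches from about 350 to 875 mm from the base axis. Payload 4.2 kg.
Tool frame: the origin (TCP) lies at the very end of the fingers, on their centre line; the grasp point (between the pads) lies manip.grip_point_offset behind it (manip.grip_point_offset is the distance from the TCP to the grasp point, in mm); z points along the fingers, y is the line along which they close (so a half turn about z gives the same grasp; the last joint's range is limited). The gripper opens to 85 mm and grips with 20 to 120 N. Pads are 22 mm wide; open, the fingers measure 114 mm over their backs; the gripper's body (76 mm by 85 mm) begins 54 mm behind the grasp point. The pads swing forward as they close: fully open they stand 13 mm farther back than shut.
Start: joints at [1.417, 0.385, 0.008, 0, -1.194, -0.259], TCP at [250.701, 572.493, 203.812] pointing down, gripper open.
Joint ranges: [-3.14, 3.14], [-1.21, 2.06], [-1.07, 1.41], [-3.16, 2.05], [-2.99, -0.16], [-3.1, 3.1]. Speed limits (rad/s): [2.79, 2.79, 3.14, 3.14, 3.14, 3.14].

INTERFACE

Orientations are given as a unit quaternion [x, y, z, w].
In Python, from station import manip gives the robot as it stands.
- The arm moves only by the tool play_rows, never from a script. Its argument "targets" is a list of rows, each a list of 3 entries, a list of its own where there are three numbers: the shift along the tool's x, y, z in units of 50 mm (1.0 is 50 mm), then the turn, a rotation vector about the tool's x, y, z in units of 6 degrees (1.0 is 6 degrees), then the closure, from 0 (fully open) to 1 (shut). A call has 1 to 10 rows; each row is the pose to reach, as a shift and turn from the pose commanded when the call began, along the tool's axes at that moment; what a row does not reach only later rows make up. A row lasts 1/10 s, in which the tool goes at most 50 mm and 8.59 degrees, less where a joint would pass 70% of its speed; a pose out of reach is approached as far as the arm can. A call with a gripper value outside its range is refused whole. The fingers move at their own pace and stop on an object; the grip force is fixed at half the most. Time passes only in rows, so rows that repeat a pose let the fingers close. It gives the time, the measured TCP pose, the force, the opening and the grip force at its end, in the units of the state.
- manip.state(): the state, without advancing time (a new reading comes with each control period).
- manip.read_camera(name): name is "scene" or "top" or "wrist"; returns a dict with "pixels" (384x512x3 uint8, red, green, blue), "depth" (384x512 float32, mm along the optical axis (not along the pixel's ray), 0 where there is no reading), "fx", "fy", "cx", "cy" (pixels), "origin" and "orientation" of the camera in the world; the wrist camera has in their place "hand_eye" (4x4, takes a point from camera to tool coordinates, whose origin is the TCP and whose axes are the flange's). Camera axes: x right, y down, z forward; pixel columns grow to the right and rows downward; lengths in mm; the calibration is good to about 2 mm. A picture is of the moment at which its call begins: read the wrist's pose just before it.
- manip.hand_in(): hands the job in; it is judged then, once.
The state is a dict: "clock": time; "qpos": joint angles; "joint_velocities": joint speeds; "effort": joint torques, N m; "eef_pos": TCP position; "ee_rot": TCP orientation; "contact_force": force on the tool from outside, world axes, zero at the start; "torque": the same for the moment, N m; "gripper_width": opening from 0.0 (shut) to 1.0 (fully open); "gripper_force": force on a finger pad.
Only numpy, scipy, OpenCV 4.12 (cv2) and the standard library are available. Lean on these libraries where they do the work, as an engineer would, in place of code of your own. Each camera call takes 0.05 s, during which the arm holds its last target. There are 200 camera calls.

## Working session

There is one attempt and no reset: what is moved stays moved. The work goes in short steps, Python scripts to look and compute and a tool call to move; the robot and the scene stay as the last step left them, time stands still between calls to the robot, and variables do not carry over. Pictures are saved under pics/ and viewed, at most 10 in all, crops included, and the job is handed in when it is done.

Besides the shell and the picture viewer there is one more tool, called after ">>>" as name(argument=value, ...), one argument or row to a line, values as JSON. play_rows: Moves the arm, as the interface text tells. Its arguments: {"type":"object","properties":{"targets":{"type":"array","items":{"type":"array"}}},"required":["targets"]}

```bash
mkdir -p pics; cat > h.py <<'E'
import numpy as np, cv2
from scipy.spatial.transform import Rotation as R
from station import manip
def shot(n):
    s=manip.state(); c=manip.read_camera(n); 
    if 'hand_eye' in c:
        T=np.eye(4); T[:3,:3]=R.from_quat(s['ee_rot']).as_matrix(); T[:3,3]=s['eef_pos']; T=T@np.array(c['hand_eye'])
    else:
        T=np.eye(4); T[:3,:3]=R.from_quat(c['orientation']).as_matrix(); T[:3,3]=c['origin']
    c['T']=T; return c
def cloud(c):
    d=c['depth'].astype(float); v,u=np.mgrid[:d.shape[0],:d.shape[1]]
    P=np.stack([(u-c['cx'])/c['fx']*d,(v-c['cy'])/c['fy']*d,d],-1)
    return P@c['T'][:3,:3].T+c['T'][:3,3]
def save(c,n): cv2.imwrite('pics/'+n,c['pixels'][:,:,::-1])
E
python3 - <<'E'
from h import *
s=manip.state(); print(s, manip.grip_point_offset)
for n in ('top','scene'):
    c=shot(n); save(c,n+'1.png'); W=cloud(c); hsv=cv2.cvtColor(c['pixels'],cv2.COLOR_RGB2HSV)
    print(n,c['T'].round(2).tolist(),c['fx'])
    h=hsv[...,0]; ok=(hsv[...,1]>130)&(hsv[...,2]>60)&(c['depth']>0)
    for nm,m in (('red',(h<8)|(h>172)),('blue',(h>100)&(h<130))):
        k,l,st,ce=cv2.connectedComponentsWithStats((m&ok).astype(np.uint8))
        for i in range(1,k):
            if st[i,4]>25: p=W[l==i]; print(nm,ce[i].round(),st[i].tolist(),np.median(p,0).round(),p.min(0).round(),p.max(0).round())
E
```

```text
{'clock': 0.0, 'qpos': array([ 1.41662052e+00,  3.85562509e-01,  6.61312510e-03, -4.78499496e-04,
       -1.19402325e+00, -2.58589272e-01]), 'joint_velocities': array([-0.00097747,  0.00143917, -0.0002926 ,  0.0014888 ,  0.00098946,
        0.00041922]), 'effort': array([ 3.81654627e-04, -3.92293596e+01,  1.88398898e+01,  4.18622106e+00,
       -4.59960167e-03, -1.60018068e-06]), 'eef_pos': array([250.45176533, 571.90965009, 202.71614644]), 'ee_rot': array([ 9.78759914e-01, -2.05006823e-01, -1.65286060e-04,  1.09827306e-03]), 'contact_force': array([-0.00107207, -0.13706441,  0.03558453]), 'torque': array([-0.00584245,  0.04228328,  0.0014327 ]), 'gripper_force': 0.0, 'gripper_width': 1.0022033506165506} 18.700000000000003
top [[-0.1, -0.97, 0.23, 275.83], [-1.0, 0.09, -0.03, 90.77], [0.01, -0.23, -0.97, 1326.66], [0.0, 0.0, 0.0, 1.0]] 473.5136014356034
red [182. 118.] [177, 113, 11, 11, 104] [756. 218. 160.] [742. 204.  -1.] [834. 232. 165.]
red [145. 195.] [138, 178, 14, 35, 264] [590. 352.  24.] [543. 337.   2.] [648. 370.  34.]
red [356. 206.] [335, 185, 44, 43, 695] [ 484. -210.
[... 1145 characters left out ...]
357.  23.] [527. 337.  -1.] [646. 371.  28.]
blue [284.  84.] [266, 63, 46, 44, 1262] [ -821. -1043.   -50.] [-1107. -1222.  -205.] [-783. -984.   33.]
blue [219. 190.] [202, 181, 36, 19, 274] [618. -39. 127.] [ 534. -217.   10.] [661.  10. 151.]
blue [498. 238.] [478, 223, 34, 31, 639] [433. 694. 236.] [376. 666. 229.] [469. 732. 238.]
blue [387. 242.] [383, 236, 8, 14, 35] [384. 432.  51.] [353. 423.  47.] [417. 441.  54.]
blue [375. 325.] [368, 321, 12, 8, 28] [700. 576.  84.] [698. 560.  73.] [703. 586. 104.]
blue [382. 343.] [374, 337, 15, 13, 36] [701. 599.  48.] [698. 584.  22.] [703. 610.  75.]
blue [496. 346.] [485, 340, 23, 13, 31] [699. 787. 207.] [697. 770. 205.] [702. 804. 210.]
```

View pics/top1.png

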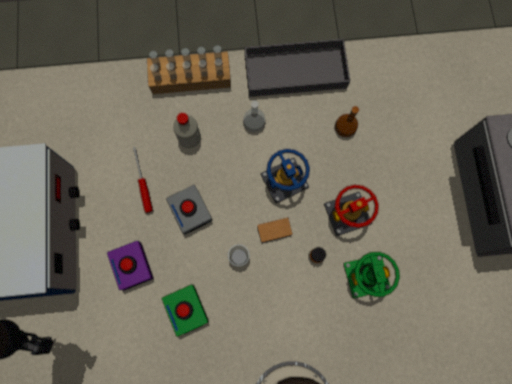

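View pics/scene1.png

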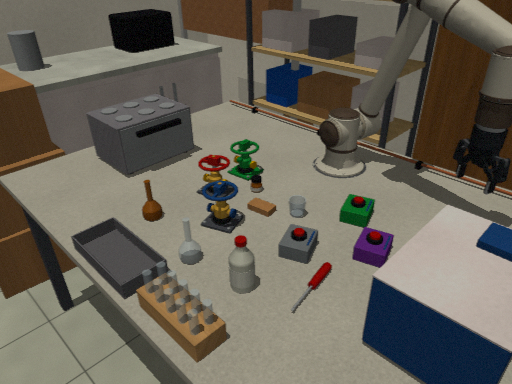

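The top view shows the red wheel at px (356,206), the grey box with the ignition button at (187,207), the blue wheel at (288,171) and the green one at (373,275). The scene view agrees. I'll rise, then move above the red wheel.

>>> play_rows(
  targets=[
    [[0,0,-1],[0,0,0],0],
    [[0,0,-2],[0,0,0],0],
    [[0,0,-2.6],[0,0,0],0],
    [[1.5,1.7,-2.6],[0,0,1.4],0],
    [[3,3.4,-2.6],[0,0,2.8],0],
    [[4.5,5.2,-2.6],[0,0,4.2],0],
    [[6,7,-2.6],[0,0,5.6],0],
    [[7.5,8.7,-2.6],[0,0,7],0],
    [[9,10.4,-2.6],[0,0,8.4],0],
    [[10.6,12.3,-2.6],[0,0,9.8],0],
  ],
)

```text
clock: 1.1
eef_pos: [354.1, 236.0, 333.6]
ee_rot: [0.75, -0.661, -0.0, 0.0]
contact_force: [1.4, 1.3, 0.1]
gripper_width: 1.006
gripper_force: 0.0
```

```bash
cat >> h.py <<'E'
def yaw(s): x=R.from_quat(s['ee_rot']).as_matrix()[:,0]; return np.arctan2(x[1],x[0])
def to(p,s=None):
    s=s or manip.state(); return ((np.array(p)-s['eef_pos'])@R.from_quat(s['ee_rot']).as_matrix()/50).round(3)
E
python3 - <<'E'
from h import *
s=manip.state(); c=shot('wrist'); print(s['clock'],s['eef_pos'],s['qpos'],yaw(s)); print(c['hand_eye'],c['fx'],c['cx'],c['cy'])
save(c,'w1.png'); print(to([490,-208,330]))
E
```

```text
1.1 [354.07218451 236.01460729 333.62421675] [ 9.72769955e-01 -3.91929799e-02 -1.96824768e-01 -1.76768951e-04
 -1.41325868e+00 -8.46303332e-01] -1.4443574485792583
[[-1.06597030e-03 -9.63623644e-01 -2.67260801e-01  6.87299098e+01]
 [ 9.99998966e-01 -1.28523591e-03  6.45491248e-04 -1.40352300e-01]
 [-9.65503806e-04 -2.67259836e-01  9.63624018e-01 -1.70137504e+02]
 [ 0.00000000e+00  0.00000000e+00  0.00000000e+00  1.00000000e+00]] 293.1892790851159 252.12560338231603 195.56449156056505
[ 9.029 -1.665  0.103]
```

View pics/w1.png

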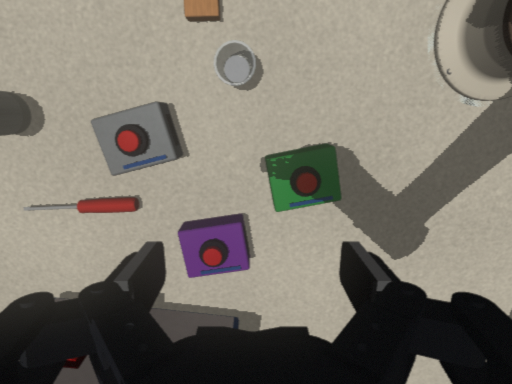

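The wrist view confirms the grey box's button at (129,141), with purple at (213,253) and green at (305,182). Moving on to the wheel.

>>> play_rows(
  targets=[
    [[0.9,-0.17,0],[0,0,1.3],0],
    [[1.8,-0.34,0],[0,0,2.6],0],
    [[2.7,-0.5,0],[0,0,3.9],0],
    [[3.6,-0.66,0],[0,0,5.2],0],
    [[4.5,-0.83,0],[0,0,6.5],0],
    [[5.4,-1,0],[0,0,7.8],0],
    [[6.3,-1.16,0],[0,0,9.1],0],
    [[7.2,-1.33,0],[0,0,10.4],0],
    [[8.1,-1.5,0],[0,0,11.7],0],
    [[8.5,-1.6,0],[0,0,13],0],
  ],
)

```text
clock: 2.15
eef_pos: [489.6, -175.6, 332.7]
ee_rot: [-0.165, 0.986, 0.0, -0.001]
contact_force: [0.1, 0.7, 0.2]
gripper_width: 1.005
gripper_force: 0.0
```

```bash
python3 - <<'E'
from h import *
s=manip.state(); c=shot('wrist'); print(s['clock'],s['eef_pos'],s['qpos'],yaw(s),s['torque'],s['contact_force'])
save(c,'w2.png'); np.savez('w2.npz',**{k:np.array(v) for k,v in c.items()})
W=cloud(c); hsv=cv2.cvtColor(c['pixels'],cv2.COLOR_RGB2HSV); h=hsv[...,0]
m=((h<8)|(h>172))&(hsv[...,1]>120)&(hsv[...,2]>40)
k,l,st,ce=cv2.connectedComponentsWithStats(m.astype(np.uint8))
for i in range(1,k):
    if st[i,4]>40: p=W[l==i]; print(ce[i].round(),st[i].tolist(),np.median(p,0).round(1),np.percentile(p,[2,98],0).round(1).tolist())
E
```

```text
2.15 [ 489.6023107  -175.5886856   332.69478376] [-3.19830835e-02  1.39281348e-01 -8.61693365e-03  1.32297561e-04
 -1.42491949e+00 -1.20649610e+00] -2.809255565119851 [ 0.04810498 -0.01079257  0.01577056] [0.08519297 0.69345487 0.21596274]
[224. 155.] [181, 112, 87, 87, 2916] [ 483.3 -215.5  124.1] [[433.5, -268.2, 120.7], [538.8, -163.9, 145.6]]
[473. 268.] [462, 259, 23, 19, 344] [536.9 223.1  71.1] [[523.2, 211.6, 61.2], [552.7, 240.2, 73.2]]
[499. 289.] [486, 273, 26, 36, 535] [570.4 339.6  21.6] [[454.6, -110.5, 6.5], [599.8, 354.1, 425.5]]
```

View pics/w2.png

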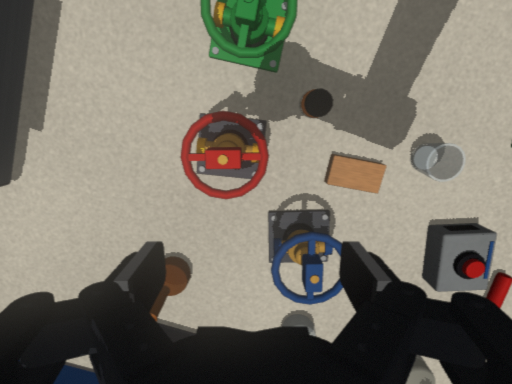

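Red wheel at (224,155), spoke and hub horizontal in this view; blue wheel at (310,270), green at (250,15). Measuring the hub centre, rim and spoke angle.

```bash
python3 - <<'E'
from h import *
c=dict(np.load('w2.npz')); W=cloud(c); hsv=cv2.cvtColor(c['pixels'],cv2.COLOR_RGB2HSV); h=hsv[...,0]
m=((h<8)|(h>172))&(hsv[...,1]>120)&(hsv[...,2]>40); m[:, 290:]=0
P=W[m]; z=P[:,2]
hub=P[(z>138)]; print('hub',len(hub),np.median(hub[:,2]),hub.mean(0),cv2.minAreaRect(hub[:,:2].astype(np.float32)))
hubm=(m&(W[...,2]>138)); 
# rim circle fit, from pixel contour outer at rim plane
zt=np.median(hub[:,2])
rim=P[(z<zt-12)&(np.linalg.norm(P[:,:2]-hub[:,:2].mean(0),axis=1)>40)]
A=np.c_[2*rim[:,:2],np.ones(len(rim))]; x=np.linalg.lstsq(A,(rim[:,:2]**2).sum(1),rcond=None)[0]
print('rim',x[:2],np.sqrt(x[2]+x[0]**2+x[1]**2),np.median(rim[:,2]))
# spoke dir
r=P[:,:2]-x[:2]; d=np.linalg.norm(r,axis=1); sp=r[(d>26)&(d<43)]; a=np.arctan2(sp[:,1],sp[:,0]); print('spoke',len(sp),np.angle(np.exp(2j*a).mean())/2)
s=manip.state(); print(s['eef_pos'],yaw(s))
E
```

```text
hub 625 144.5276354660508 [ 484.79390626 -215.31879188  152.41735321] ((465.72283935546875, -217.82949829101562), (75.05254364013672, 45.79075622558594), 5.504664421081543)
rim [ 486.53259714 -215.87297955] 50.72735760401938 123.7899717288688
spoke 197 -1.233383334555563
[ 490.32771075 -176.57275642  332.23033096] -2.81416937792461
```

>>> play_rows(
  targets=[
    [[0,0,0],[0,0,1.4],0.48],
    [[0.1,-0.2,0.2],[0,0,2.8],0.48],
    [[0.2,-0.4,0.5],[0,0,4.2],0.48],
    [[0.33,-0.6,0.8],[0,0,5.6],0.48],
    [[0.33,-0.71,1.1],[0,0,7],0.48],
    [[0.33,-0.71,1.3],[0,0,8.4],0.48],
    [[0.33,-0.71,1.5],[0,0,9.8],0.48],
    [[0.33,-0.71,1.7],[0,0,11.2],0.48],
    [[0.33,-0.71,1.8],[0,0,12.6],0.48],
    [[0.33,-0.71,1.84],[0,0,14],0.48],
  ],
)

```text
clock: 3.2
eef_pos: [485.0, -211.0, 240.6]
ee_rot: [0.535, 0.845, -0.0, -0.001]
contact_force: [0.2, -0.1, 0.6]
gripper_width: 0.52
gripper_force: 0.0
```

>>> play_rows(
  targets=[
    [[0,0,0],[0,0,0.9],0.48],
    [[0,0,0],[0,0,0.9],0.48],
    [[0,0,0],[0,0,0.9],0.48],
  ],
)

```text
clock: 3.5
eef_pos: [485.6, -211.3, 241.7]
ee_rot: [0.571, 0.821, -0.0, -0.0]
contact_force: [1.2, 0.8, -0.4]
gripper_width: 0.521
gripper_force: 0.0
```

```bash
python3 - <<'E'
from h import *
s=manip.state(); c=shot('wrist'); print(s['clock'],s['eef_pos'],s['qpos'].round(3),yaw(s),s['torque'],s['contact_force'],s['gripper_width'])
save(c,'w3.png'); W=cloud(c); hsv=cv2.cvtColor(c['pixels'],cv2.COLOR_RGB2HSV); h=hsv[...,0]
m=((h<8)|(h>172))&(hsv[...,1]>120)&(hsv[...,2]>40)&(np.linalg.norm(W[...,:2]-[486,-216],axis=-1)<70)
P=W[m]; z=P[:,2]
hm=m&(abs(W[...,2]-144.5)<4); hub=W[cv2.erode(hm.astype(np.uint8),np.ones((3,3)))>0]
print('hub',len(hub),np.median(hub[:,2]),hub.mean(0),cv2.minAreaRect(hub[:,:2].astype(np.float32)))
rim=P[(abs(z-122)<4)&(np.linalg.norm(P[:,:2]-[486,-216],axis=1)>44)]
A=np.c_[2*rim[:,:2],np.ones(len(rim))]; x=np.linalg.lstsq(A,(rim[:,:2]**2).sum(1),rcond=None)[0]
print('rim',len(rim),x[:2],np.sqrt(x[2]+x[0]**2+x[1]**2))
ys,xs=np.nonzero(hm); print('hub px',xs.min(),xs.max(),ys.min(),ys.max())
E
```

```text
3.5 [ 485.60756402 -211.27097997  241.66384249] [-0.104  0.196 -0.162 -0.    -1.213 -2.683] 1.9253422129563802 [ 0.00091721 -0.00518001  0.00359294] [ 1.21711316  0.84971818 -0.38259588] 0.5208470446510822
hub 737 144.6749126353024 [ 487.00169498 -214.80525955  144.67873886] ((487.5735778808594, -215.40065002441406), (20.930814743041992, 41.53851318359375), 19.665611267089844)
rim 3279 [ 486.9875744  -214.94158993] 50.838171731953736
hub px 241 265 169 214
```

View pics/w3.png

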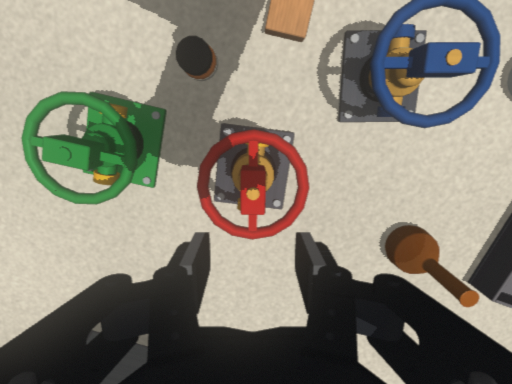

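Hub at (253,192) px lies midway between the fingers, at world (487,-215,144.7). Now descending.

>>> play_rows(
  targets=[
    [[-0.08,0,0.4],[0,0,0.1],0.48],
    [[-0.08,0,0.9],[0,0,0.1],0.48],
    [[-0.08,0,1.3],[0,0,0.1],0.48],
    [[-0.08,0,1.6],[0,0,0.1],0.48],
    [[-0.08,0,1.8],[0,0,0.1],0.48],
    [[-0.08,0,2.0],[0,0,0.1],0.48],
    [[-0.08,0,2.2],[0,0,0.1],0.48],
    [[-0.08,0,2.35],[0,0,0.1],0.48],
    [[-0.08,0,2.48],[0,0,0.1],0.48],
    [[-0.08,0,2.48],[0,0,0.1],0.48],
  ],
)

```text
clock: 4.55
eef_pos: [486.6, -215.3, 117.0]
ee_rot: [0.577, 0.817, -0.0, -0.001]
contact_force: [0.6, -0.2, -0.3]
gripper_width: 0.524
gripper_force: 0.0
```

```bash
python3 - <<'E'
from h import *
s=manip.state(); c=shot('wrist'); print(s['clock'],s['eef_pos'],yaw(s),s['torque'],s['contact_force'],s['gripper_width'],to([487.1,-215,117]))
save(c,'w4.png')
E
```

```text
4.55 [ 486.56724832 -215.25531971  116.95466761] 1.9119649866638533 [-0.07279481  0.00411838  0.0241629 ] [ 0.60416131 -0.23356067 -0.34239259] 0.5236092080270357 [0.007 0.005 0.011]
```

View pics/w4.png

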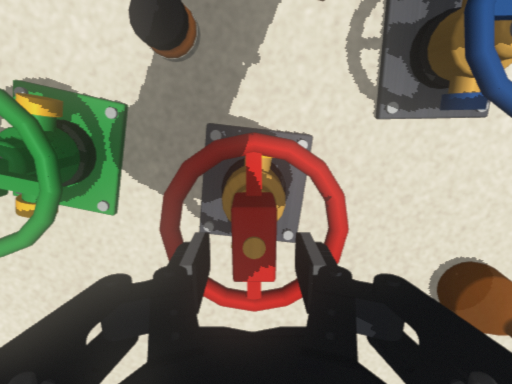

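Fingers are straddling the hub inside the rim, with hub (254) and finger midline (252) aligned. Gripping.

>>> play_rows(
  targets=[
    [[0,0.01,0],[0,0,0],0.6],
    [[0,0.01,0],[0,0,0],0.66],
    [[0,0.01,0],[0,0,0],0.72],
    [[0,0.01,0],[0,0,0],0.8],
    [[0,0.01,0],[0,0,0],0.8],
    [[0,0.01,0],[0,0,0],0.8],
  ],
)

```text
clock: 5.2
eef_pos: [487.6, -215.2, 117.9]
ee_rot: [0.577, 0.817, 0.0, 0.0]
contact_force: [1.0, 0.0, -0.4]
gripper_width: 0.199
gripper_force: 0.0
```

```bash
cat > st.py <<'E'
from h import *
s=manip.state(); M=R.from_quat(s['ee_rot']).as_matrix()
print(round(s['clock'],2),'p',s['eef_pos'].round(2),'yaw',round(yaw(s),4),'tq',s['torque'].round(3),'F',s['contact_force'].round(2),'Ftool',(s['contact_force']@M).round(2),'w',round(s['gripper_width'],3),'gf',round(s['gripper_force'],1),'q6',s['qpos'][5].round(3))
E
python3 st.py
```

```text
5.2 p [ 487.56 -215.2   117.87] yaw 1.912 tq [-0.083  0.02  -0.031] F [ 1.01  0.01 -0.42] Ftool [-0.33  0.96  0.42] w 0.199 gf 0.0 q6 -2.689
```

```bash
python3 - <<'E'
from h import *
c=shot('wrist'); save(c,'w5.png')
E
```

```text
(no output)
```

View pics/w5.png

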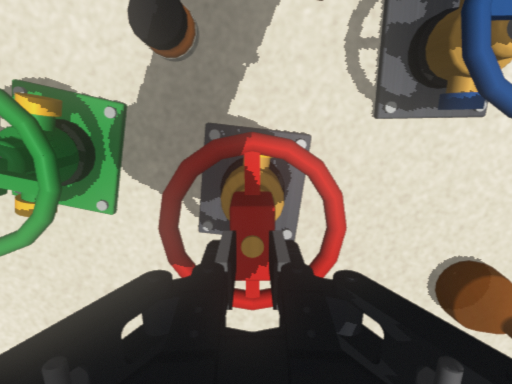

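The fingers are almost on the hub (inner faces at about 233 and 272), so the opening scale isn't linear. I'll close further.

>>> play_rows(
  targets=[
    [[0,0,0],[0,0,0],0.84],
    [[0,0,0],[0,0,0],0.88],
    [[0,0,0],[0,0,0],0.92],
    [[0,0,0],[0,0,0],1],
    [[0,0,0],[0,0,0],1],
    [[0,0,0],[0,0,0],1],
  ],
)

```text
clock: 5.85
eef_pos: [487.6, -215.2, 117.8]
ee_rot: [0.577, 0.817, -0.0, -0.0]
contact_force: [-1.5, 0.2, -0.3]
gripper_width: -0.001
gripper_force: 0.0
```

```bash
python3 st.py
```

```text
5.85 p [ 487.56 -215.19  117.8 ] yaw 1.912 tq [ 0.005 -0.016 -0.024] F [-1.54  0.16 -0.26] Ftool [ 0.66 -1.4   0.26] w -0.001 gf 0.0 q6 -2.689
```

```bash
python3 - <<'E'
from h import *
s=manip.state(); c=shot('wrist'); save(c,'w6.png'); W=cloud(c); H=np.array(c['hand_eye'])
Rt=R.from_quat(s['ee_rot']).as_matrix(); T=(W-s['eef_pos'])@Rt
px=c['pixels']
for v in range(190,330,8):
    print(v,[(u,*T[v,u].round().astype(int).tolist(),px[v,u].tolist()) for u in (228,240,252,264)])
E
```

```text
190 [(228, 9, -19, 53, [114, 87, 46]), (240, 14, -9, 36, [90, 66, 36]), (252, 24, 0, -4, [109, 31, 27]), (264, 14, 8, 35, [93, 68, 39])]
198 [(228, 3, -19, 51, [112, 87, 46]), (240, 21, -7, -11, [82, 29, 25]), (252, 22, 0, -13, [83, 30, 26]), (264, 21, 6, -12, [83, 31, 27])]
206 [(228, -3, -19, 51, [109, 84, 46]), (240, 21, -7, -26, [98, 33, 28]), (252, 21, 0, -26, [99, 31, 27]), (264, 21, 6, -25, [99, 33, 29])]
214 [(228, -11, -20, 53, [103, 77, 43]), (240, 17, -7, -26, [111, 35, 31]), (252, 17, 0, -27, [110, 32, 28]), (264, 17, 6, -25, [112, 35, 32])]
222 [(228, -39, -25, 109, [62, 55, 56]), (240, 13, -7, -28, [111, 37, 32]), (252, 13, 0, -27, [112, 35, 31]), (264, 13, 6, -27, [112, 37, 33])]
230 [(228, -47, -25, 108, [61, 56, 57]), (240, 8, -7, -27, [100, 47, 43]), (252, 8, 0, -27, [89, 34, 30]), (264, 8, 6, -27, [100, 46, 43])]
238 [(228, -60, -26, 118, [224, 218, 196]), (240, 10, -6, -41, [78, 75, 74]), (252, 10, 0, -41, [39, 33, 31]), (264, 10, 5, -42, [77, 74, 73])]
246 [(228, 6, -12, -42, [44, 41, 38]), (240, 10, -6, -49, [77, 75, 73]), (252, 10, 0, -50, [37, 34, 31]), (264, 
[... 730 characters left out ...]
, 16, -7, -95, [31, 30, 30]), (240, 14, -4, -92, [29, 28, 28]), (252, -5, 0, -65, [33, 32, 31]), (264, 11, 4, -88, [27, 27, 27])]
302 [(228, 16, -7, -99, [27, 27, 26]), (240, 11, -4, -93, [26, 26, 25]), (252, -9, 0, -64, [29, 28, 28]), (264, 10, 4, -90, [24, 24, 25])]
310 [(228, 16, -7, -102, [25, 25, 24]), (240, 9, -4, -93, [22, 23, 24]), (252, -149, -1, 118, [134, 129, 117]), (264, 7, 4, -91, [23, 24, 23])]
318 [(228, 16, -6, -105, [24, 25, 25]), (240, 7, -4, -94, [24, 23, 24]), (252, -160, -1, 118, [224, 219, 198]), (264, 5, 4, -91, [24, 24, 25])]
326 [(228, 16, -6, -109, [23, 24, 24]), (240, 3, -4, -93, [23, 23, 23]), (252, -171, -1, 118, [226, 221, 201]), (264, 1, 4, -91, [23, 22, 22])]
```

View pics/w6.png

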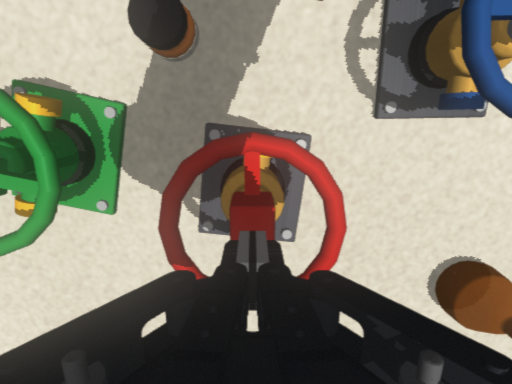

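The picture and depth show the shut fingers above the hub: their tips sit about 36 mm behind the reported TCP, at world z of about 154, with the hub top at 145. I'll reopen, go 37 mm lower while watching the force, then grip.

>>> play_rows(
  targets=[
    [[0,0,0],[0,0,0],0.48],
    [[0,0,0],[0,0,0],0.48],
    [[0,0,0],[0,0,0],0.48],
    [[0,0,0],[0,0,0],0.48],
    [[0,0,0.1],[0,0,0],0.48],
    [[0,0,0.2],[0,0,0],0.48],
    [[0,0,0.25],[0,0,0],0.48],
    [[0,0,0.3],[0,0,0],0.48],
    [[0,0,0.35],[0,0,0],0.48],
    [[0,0,0.35],[0,0,0],0.48],
  ],
)

```text
clock: 6.9
eef_pos: [487.3, -215.1, 99.9]
ee_rot: [0.577, 0.817, -0.0, -0.0]
contact_force: [-0.2, 0.2, -0.2]
gripper_width: 0.521
gripper_force: 0.0
```

```bash
python3 st.py;python3 - <<'E'
from h import *
s=manip.state(); c=shot('wrist'); save(c,'w7.png'); W=cloud(c)
Rt=R.from_quat(s['ee_rot']).as_matrix(); T=(W-s['eef_pos'])@Rt
g=(T[...,2]<-20)&(c['depth']>0)&(c['pixels'].astype(int).max(-1)-c['pixels'].astype(int).min(-1)<15)&(abs(T[...,1])<60)
for lo,hi in((-60,0),(0,60)):
    k=g&(T[...,1]>lo)&(T[...,1]<hi); P=T[k]; i=np.argsort(P[:,2])[-200:]; print(P[i].max(0).round(1),P[i].min(0).round(1),np.median(P[i],0).round(1))
E
```

```text
6.9 p [ 487.31 -215.15   99.88] yaw 1.9119 tq [-0.04   0.045  0.031] F [-0.23  0.21 -0.19] Ftool [ 0.27 -0.14  0.19] w 0.521 gf 0.0 q6 -2.689
[ 10.4 -22.1 -30.6] [-10.1 -34.7 -40.2] [  6.3 -22.5 -37.2]
[ 10.5  34.6 -29.2] [-11.7  21.9 -39.8] [  5.2  22.2 -36.4]
```

>>> play_rows(
  targets=[
    [[0,0,0.08],[0,0,0],0.48],
    [[0,0,0.16],[0,0,0],0.48],
    [[0,0,0.24],[0,0,0],0.48],
    [[0,0,0.3],[0,0,0],0.48],
    [[0,0,0.32],[0,0,0],0.55],
    [[0,0,0.32],[0,0,0],0.62],
    [[0,0,0.32],[0,0,0],0.66],
    [[0,0,0.32],[0,0,0],0.7],
    [[0,0,0.32],[0,0,0],0.74],
    [[0,0,0.32],[0,0,0],0.76],
  ],
)

```text
clock: 7.95
eef_pos: [487.6, -215.3, 84.5]
ee_rot: [0.577, 0.817, 0.0, 0.0]
contact_force: [-0.0, 0.1, 0.4]
gripper_width: 0.273
gripper_force: 59.3
```

```bash
python3 st.py
```

```text
7.95 p [ 487.64 -215.25   84.5 ] yaw 1.912 tq [-0.036 -0.023  0.016] F [-0.05  0.07  0.41] Ftool [ 0.08 -0.02 -0.41] w 0.273 gf 59.3 q6 -2.689
```

Gripped at 23 mm with essentially zero net force. First I'll turn 18° with the matching rise, as a test.

>>> play_rows(
  targets=[
    [[0,0,0],[0,0,0],0.85],
    [[0,0,-0.006],[0,0,-0.5],0.85],
    [[0,0,-0.012],[0,0,-1],0.85],
    [[0,0,-0.018],[0,0,-1.5],0.85],
    [[0,0,-0.024],[0,0,-2],0.85],
    [[0,0,-0.03],[0,0,-2.5],0.85],
    [[0,0,-0.036],[0,0,-3],0.85],
    [[0,0,-0.036],[0,0,-3],0.85],
  ],
)

```text
clock: 8.75
eef_pos: [487.7, -215.2, 86.2]
ee_rot: [0.442, 0.897, 0.0, 0.0]
contact_force: [0.1, -0.5, 0.4]
gripper_width: 0.27
gripper_force: 59.4
```

```bash
python3 st.py
```

```text
8.75 p [ 487.68 -215.22   86.24] yaw 2.2258 tq [-0.023  0.018 -0.072] F [ 0.14 -0.52  0.4 ] Ftool [-0.5 -0.2 -0.4] w 0.27 gf 59.4 q6 -2.375
```

>>> play_rows(
  targets=[
    [[0,0,-0.01],[0,0,-0.8],0.85],
    [[0,0,-0.019],[0,0,-1.6],0.85],
    [[0,0,-0.029],[0,0,-2.4],0.85],
    [[0,0,-0.038],[0,0,-3.2],0.85],
    [[0,0,-0.048],[0,0,-4],0.85],
    [[0,0,-0.058],[0,0,-4.8],0.85],
    [[0,0,-0.067],[0,0,-5.6],0.85],
    [[0,0,-0.077],[0,0,-6.4],0.85],
    [[0,0,-0.086],[0,0,-7.2],0.85],
    [[0,0,-0.096],[0,0,-8],0.85],
  ],
)

```text
clock: 9.75
eef_pos: [487.7, -215.1, 91.0]
ee_rot: [0.038, 0.999, 0.0, 0.0]
contact_force: [0.3, 0.3, 0.5]
gripper_width: 0.275
gripper_force: 59.4
```

```bash
python3 st.py
```

```text
9.75 p [ 487.75 -215.11   91.01] yaw 3.0655 tq [ 0.169 -0.062 -0.162] F [0.32 0.31 0.53] Ftool [-0.3   0.33 -0.53] w 0.275 gf 59.4 q6 -1.536
```

>>> play_rows(
  targets=[
    [[0,0,-0.01],[0,0,-0.8],0.85],
    [[0,0,-0.019],[0,0,-1.6],0.85],
    [[0,0,-0.029],[0,0,-2.4],0.85],
    [[0,0,-0.038],[0,0,-3.2],0.85],
    [[0,0,-0.048],[0,0,-4],0.85],
    [[0,0,-0.058],[0,0,-4.8],0.85],
    [[0,0,-0.067],[0,0,-5.6],0.85],
    [[0,0,-0.077],[0,0,-6.4],0.85],
    [[0,0,-0.086],[0,0,-7.2],0.85],
    [[0,0,-0.096],[0,0,-8],0.85],
  ],
)

```text
clock: 10.75
eef_pos: [487.7, -215.0, 95.8]
ee_rot: [-0.372, 0.928, 0.0, 0.0]
contact_force: [-1.0, 0.6, 1.4]
gripper_width: 0.275
gripper_force: 59.4
```

```bash
python3 st.py
```

```text
10.75 p [ 487.66 -214.97   95.76] yaw -2.3799 tq [ 0.259  0.028 -0.137] F [-1.01  0.65  1.36] Ftool [ 0.29  1.17 -1.36] w 0.275 gf 59.4 q6 -0.698
```

>>> play_rows(
  targets=[
    [[0,0,-0.01],[0,0,-0.8],0.85],
    [[0,0,-0.019],[0,0,-1.6],0.85],
    [[0,0,-0.029],[0,0,-2.4],0.85],
    [[0,0,-0.038],[0,0,-3.2],0.85],
    [[0,0,-0.048],[0,0,-4],0.85],
    [[0,0,-0.058],[0,0,-4.8],0.85],
    [[0,0,-0.06],[0,0,-5],0.85],
  ],
)

```text
clock: 11.45
eef_pos: [487.5, -215.0, 98.7]
ee_rot: [-0.598, 0.801, 0.0, 0.0]
contact_force: [-0.2, 1.3, 0.6]
gripper_width: 0.272
gripper_force: 59.4
```

```bash
python3 st.py
```

```text
11.45 p [ 487.53 -214.96   98.73] yaw -1.8583 tq [ 0.388  0.064 -0.12 ] F [-0.22  1.32  0.57] Ftool [-1.21  0.59 -0.57] w 0.272 gf 59.4 q6 -0.176
```

>>> play_rows(
  targets=[
    [[0,0,-0.006],[0,0,-0.5],0.85],
    [[0,0,-0.012],[0,0,-1],0.85],
    [[0,0,-0.018],[0,0,-1.5],0.85],
    [[0,0,-0.024],[0,0,-2],0.85],
    [[0,0,-0.024],[0,0,-2],0.85],
  ],
)

```text
clock: 11.95
eef_pos: [487.5, -215.0, 99.9]
ee_rot: [-0.678, 0.735, 0.0, 0.0]
contact_force: [-0.6, 1.6, 1.2]
gripper_width: 0.27
gripper_force: 59.4
```

```bash
python3 st.py
```

```text
11.95 p [ 487.52 -215.03   99.95] yaw -1.6503 tq [ 0.439  0.105 -0.102] F [-0.6   1.65  1.22] Ftool [-1.59  0.73 -1.22] w 0.27 gf 59.4 q6 0.032
```

>>> play_rows(
  targets=[
    [[0,0,-0.003],[0,0,-0.25],0.85],
    [[0,0,-0.006],[0,0,-0.5],0.85],
    [[0,0,-0.006],[0,0,-0.5],0.85],
  ],
)

```text
clock: 12.25
eef_pos: [487.5, -215.1, 100.2]
ee_rot: [-0.698, 0.716, 0.0, -0.0]
contact_force: [-1.0, 2.3, 0.5]
gripper_width: 0.275
gripper_force: 59.4
```

```bash
python3 st.py
```

```text
12.25 p [ 487.48 -215.11  100.2 ] yaw -1.5961 tq [ 0.523  0.109 -0.117] F [-1.03  2.34  0.54] Ftool [-2.31  1.09 -0.54] w 0.275 gf 59.4 q6 0.086
```

>>> play_rows(
  targets=[
    [[-0.005,0.002,-0.002],[0,0,-0.2],0.85],
    [[-0.01,0.004,-0.004],[0,0,-0.4],0.85],
    [[-0.014,0.006,-0.006],[0,0,-0.5],0.85],
  ],
)

```text
clock: 12.55
eef_pos: [487.4, -214.6, 100.6]
ee_rot: [0.717, -0.697, 0.0, 0.0]
contact_force: [-0.7, 0.4, 1.1]
gripper_width: 0.272
gripper_force: 59.4
```

```bash
python3 st.py
```

```text
12.55 p [ 487.38 -214.63  100.57] yaw -1.5427 tq [ 0.14  -0.012 -0.175] F [-0.68  0.43  1.1 ] Ftool [-0.45  0.66 -1.1 ] w 0.272 gf 59.4 q6 0.138
```

>>> play_rows(
  targets=[
    [[0,0,-0.002],[0,0,-0.2],0.85],
    [[0,0,-0.004],[0,0,-0.4],0.85],
    [[0,0,-0.006],[0,0,-0.5],0.85],
  ],
)

```text
clock: 12.85
eef_pos: [487.3, -214.6, 100.9]
ee_rot: [0.735, -0.678, 0.0, 0.0]
contact_force: [0.1, 0.3, 1.0]
gripper_width: 0.271
gripper_force: 59.4
```

```bash
python3 st.py
```

```text
12.85 p [ 487.34 -214.61  100.86] yaw -1.4903 tq [ 0.077  0.003 -0.143] F [0.11 0.25 1.01] Ftool [-0.24 -0.13 -1.01] w 0.271 gf 59.4 q6 0.19
```

>>> play_rows(
  targets=[
    [[0,0,-0.002],[0,0,-0.2],0.85],
    [[0,0,-0.004],[0,0,-0.4],0.85],
    [[0,0,-0.006],[0,0,-0.5],0.85],
  ],
)

```text
clock: 13.15
eef_pos: [487.3, -214.5, 101.2]
ee_rot: [0.753, -0.659, 0.0, 0.0]
contact_force: [0.0, -0.8, 0.6]
gripper_width: 0.275
gripper_force: 59.4
```

```bash
python3 st.py
```

```text
13.15 p [ 487.3  -214.55  101.16] yaw -1.4379 tq [ 0.077  0.026 -0.132] F [ 0.04 -0.77  0.56] Ftool [ 0.77  0.06 -0.56] w 0.275 gf 59.4 q6 0.243
```

>>> play_rows(
  targets=[
    [[0,0,-0.002],[0,0,-0.2],0.85],
    [[0,0,-0.004],[0,0,-0.4],0.85],
    [[0,0,-0.006],[0,0,-0.5],0.85],
  ],
)

```text
clock: 13.45
eef_pos: [487.3, -214.5, 101.4]
ee_rot: [0.77, -0.639, 0.0, 0.0]
contact_force: [-0.5, -0.6, 1.4]
gripper_width: 0.271
gripper_force: 59.4
```

```bash
python3 st.py
```

```text
13.45 p [ 487.29 -214.49  101.41] yaw -1.3854 tq [ 0.037 -0.023 -0.148] F [-0.5  -0.6   1.39] Ftool [ 0.5   0.61 -1.39] w 0.271 gf 59.4 q6 0.295
```

>>> play_rows(
  targets=[
    [[0,0,-0.004],[0,0,-0.2],0.85],
    [[0,0,-0.008],[0,0,-0.4],0.85],
    [[0,0,-0.012],[0,0,-0.5],0.85],
  ],
)

```text
clock: 13.75
eef_pos: [487.2, -214.5, 102.0]
ee_rot: [0.786, -0.618, -0.0, -0.0]
contact_force: [0.3, -0.1, -0.4]
gripper_width: 0.273
gripper_force: 59.4
```

```bash
python3 st.py
```

```text
13.75 p [ 487.24 -214.47  101.98] yaw -1.3331 tq [ 0.017 -0.028 -0.136] F [ 0.33 -0.12 -0.38] Ftool [ 0.2  -0.29  0.38] w 0.273 gf 59.4 q6 0.348
```

>>> play_rows(
  targets=[
    [[0,0,-0.002],[0,0,-0.2],0.85],
    [[0,0,-0.004],[0,0,-0.4],0.85],
    [[0,0,-0.006],[0,0,-0.5],0.85],
  ],
)

```text
clock: 14.05
eef_pos: [487.2, -214.5, 102.3]
ee_rot: [0.802, -0.597, -0.0, 0.0]
contact_force: [0.3, 0.4, -0.0]
gripper_width: 0.271
gripper_force: 59.3
```

```bash
python3 st.py
```

```text
14.05 p [ 487.25 -214.48  102.29] yaw -1.2807 tq [-0.013 -0.016 -0.177] F [ 0.28  0.43 -0.02] Ftool [-0.33 -0.39  0.02] w 0.271 gf 59.3 q6 0.4
```

>>> play_rows(
  targets=[
    [[0,0,-0.002],[0,0,-0.2],0.85],
    [[0,0,-0.004],[0,0,-0.4],0.85],
    [[0,0,-0.006],[0,0,-0.5],0.85],
  ],
)

```text
clock: 14.35
eef_pos: [487.2, -214.5, 102.6]
ee_rot: [0.817, -0.576, -0.0, 0.0]
contact_force: [0.3, -0.0, 0.0]
gripper_width: 0.271
gripper_force: 59.3
```

```bash
python3 st.py
```

```text
14.35 p [ 487.23 -214.5   102.58] yaw -1.2285 tq [-0.018 -0.041 -0.16 ] F [ 0.27 -0.04  0.02] Ftool [ 0.13 -0.24 -0.02] w 0.271 gf 59.3 q6 0.452
```

>>> play_rows(
  targets=[
    [[0,0,-0.002],[0,0,-0.2],0.85],
    [[0,0,-0.004],[0,0,-0.4],0.85],
    [[0,0,-0.006],[0,0,-0.5],0.85],
  ],
)

```text
clock: 14.65
eef_pos: [487.2, -214.5, 102.9]
ee_rot: [0.832, -0.555, -0.0, 0.0]
contact_force: [-0.5, -0.6, 0.5]
gripper_width: 0.268
gripper_force: 59.3
```

```bash
python3 st.py
```

```text
14.65 p [ 487.21 -214.47  102.9 ] yaw -1.176 tq [-0.021  0.08  -0.172] F [-0.47 -0.56  0.52] Ftool [ 0.34  0.65 -0.52] w 0.268 gf 59.3 q6 0.505
```

>>> play_rows(
  targets=[
    [[0,0,-0.002],[0,0,-0.2],0.85],
    [[0,0,-0.004],[0,0,-0.4],0.85],
    [[0,0,-0.006],[0,0,-0.5],0.85],
  ],
)

```text
clock: 14.95
eef_pos: [487.2, -214.5, 103.2]
ee_rot: [0.846, -0.533, -0.0, 0.0]
contact_force: [0.0, -0.3, -1.0]
gripper_width: 0.268
gripper_force: 59.3
```

```bash
python3 st.py
```

```text
14.95 p [ 487.23 -214.51  103.22] yaw -1.1237 tq [-0.025  0.04  -0.163] F [ 0.02 -0.26 -1.  ] Ftool [0.24 0.1  1.  ] w 0.268 gf 59.3 q6 0.557
```

>>> play_rows(
  targets=[
    [[0,0,-0.002],[0,0,-0.2],0.85],
    [[0,0,-0.004],[0,0,-0.4],0.85],
    [[0,0,-0.006],[0,0,-0.5],0.85],
  ],
)

```text
clock: 15.25
eef_pos: [487.2, -214.5, 103.5]
ee_rot: [0.86, -0.51, -0.0, 0.0]
contact_force: [-0.8, -0.2, -0.3]
gripper_width: 0.27
gripper_force: 59.3
```

```bash
python3 st.py
```

```text
15.25 p [ 487.24 -214.49  103.51] yaw -1.0713 tq [ 0.079  0.058 -0.176] F [-0.76 -0.2  -0.35] Ftool [-0.19  0.76  0.35] w 0.27 gf 59.3 q6 0.609
```

>>> play_rows(
  targets=[
    [[0,0,-0.002],[0,0,-0.2],0.85],
    [[0,0,-0.004],[0,0,-0.4],0.85],
    [[0,0,-0.006],[0,0,-0.5],0.85],
  ],
)

```text
clock: 15.55
eef_pos: [487.2, -214.5, 103.8]
ee_rot: [0.873, -0.488, -0.0, -0.0]
contact_force: [-0.5, 0.5, 0.4]
gripper_width: 0.275
gripper_force: 59.3
```

```bash
python3 st.py
```

```text
15.55 p [ 487.22 -214.47  103.76] yaw -1.0197 tq [-0.135  0.046 -0.385] F [-0.5   0.52  0.37] Ftool [-0.71  0.16 -0.37] w 0.275 gf 59.3 q6 0.661
```

The torque jumped from -0.15 to -0.385 Nm, so that is the stop. Turning back a quarter turn (plus 1° of wind-up), sinking with the wheel.

>>> play_rows(
  targets=[
    [[0,0,0.009],[0,0,0.76],0.85],
    [[0,0,0.018],[0,0,1.52],0.85],
    [[0,0,0.027],[0,0,2.28],0.85],
    [[0,0,0.036],[0,0,3.04],0.85],
    [[0,0,0.045],[0,0,3.8],0.85],
    [[0,0,0.054],[0,0,4.56],0.85],
    [[0,0,0.063],[0,0,5.32],0.85],
    [[0,0,0.073],[0,0,6.08],0.85],
    [[0,0,0.082],[0,0,6.84],0.85],
    [[0,0,0.091],[0,0,7.6],0.85],
  ],
)

```text
clock: 16.55
eef_pos: [487.5, -214.5, 99.3]
ee_rot: [-0.615, 0.789, -0.0, -0.0]
contact_force: [0.1, 0.3, 0.3]
gripper_width: 0.271
gripper_force: 59.4
```

```bash
python3 st.py
```

```text
16.55 p [ 487.47 -214.49   99.34] yaw -1.8174 tq [0.017 0.01  0.109] F [0.11 0.31 0.27] Ftool [-0.33 -0.03 -0.27] w 0.271 gf 59.4 q6 -0.137
```

>>> play_rows(
  targets=[
    [[0,0,0.009],[0,0,0.76],0.85],
    [[0,0,0.018],[0,0,1.52],0.85],
    [[0,0,0.027],[0,0,2.28],0.85],
    [[0,0,0.036],[0,0,3.04],0.85],
    [[0,0,0.045],[0,0,3.8],0.85],
    [[0,0,0.054],[0,0,4.56],0.85],
    [[0,0,0.063],[0,0,5.32],0.85],
    [[0,0,0.073],[0,0,6.08],0.85],
    [[0,0,0.082],[0,0,6.84],0.85],
    [[0,0,0.091],[0,0,7.6],0.85],
  ],
)

```text
clock: 17.55
eef_pos: [487.6, -214.6, 94.8]
ee_rot: [-0.261, 0.965, -0.0, 0.0]
contact_force: [-0.0, -0.3, 0.1]
gripper_width: 0.275
gripper_force: 59.3
```

```bash
python3 st.py
```

```text
17.55 p [ 487.65 -214.56   94.84] yaw -2.6132 tq [-0.029 -0.014  0.096] F [-0.03 -0.26  0.13] Ftool [ 0.16 -0.21 -0.13] w 0.275 gf 59.3 q6 -0.933
```

The wheel is back by about 1.57 rad from the stop. Releasing within the rim and rising.

>>> play_rows(
  targets=[
    [[0,0,0],[0,0,0],0.7],
    [[0,0,0],[0,0,0],0.6],
    [[0,0,0],[0,0,0],0.5],
    [[0,0,0],[0,0,0],0.48],
    [[0,0,0],[0,0,0],0.48],
    [[0,0,-0.2],[0,0,0],0.48],
    [[0,0,-0.5],[0,0,0],0.48],
    [[0,0,-1],[0,0,0],0.48],
    [[0,0,-2],[0,0,0],0.48],
    [[0,0,-3],[0,0,0],0.48],
  ],
)

```text
clock: 18.55
eef_pos: [486.6, -214.5, 246.7]
ee_rot: [-0.262, 0.965, 0.0, -0.001]
contact_force: [1.1, -0.8, -0.2]
gripper_width: 0.525
gripper_force: 0.0
```

```bash
python3 st.py; python3 - <<'E'
from h import *
print(to([540,229,245]))
E
```

```text
18.55 p [ 486.63 -214.5   246.68] yaw -2.6115 tq [-0.009 -0.222 -0.038] F [ 1.13 -0.76 -0.22] Ftool [-0.59 -1.22  0.22] w 0.525 gf 0.0 q6 -0.931
[-5.405  7.113  0.031]
```

>>> play_rows(
  targets=[
    [[-0.5,0.7,0],[0,0,0],1],
    [[-1,1.4,0],[0,0,0],1],
    [[-1.6,2.1,0],[0,0,0],1],
    [[-2.2,2.8,0],[0,0,0],1],
    [[-2.7,3.5,0],[0,0,0],1],
    [[-3.3,4.3,0],[0,0,0],1],
    [[-3.9,5.1,0],[0,0,0],1],
    [[-4.5,5.9,0],[0,0,0],1],
    [[-5,6.6,0],[0,0,0],1],
    [[-5.4,7.1,0],[0,0,0],1],
  ],
)

```text
clock: 19.55
eef_pos: [540.7, 231.0, 245.5]
ee_rot: [-0.263, 0.965, 0.0, 0.0]
contact_force: [-0.4, 0.7, -0.3]
gripper_width: 0.001
gripper_force: 0.0
```

>>> play_rows(
  targets=[
    [[0,0,0.5],[0,0,0],1],
    [[0,0,1],[0,0,0],1],
    [[0,0,1.4],[0,0,0],1],
    [[0,0,1.6],[0,0,0],1],
    [[0,0,1.6],[0,0,0],1],
  ],
)

```text
clock: 20.05
eef_pos: [540.3, 227.8, 163.9]
ee_rot: [-0.262, 0.965, -0.0, -0.001]
contact_force: [0.5, -0.1, 0.7]
gripper_width: 0.0
gripper_force: 0.0
```

```bash
python3 st.py; python3 - <<'E'
from h import *
s=manip.state(); c=shot('wrist'); save(c,'w8.png'); W=cloud(c); hsv=cv2.cvtColor(c['pixels'],cv2.COLOR_RGB2HSV); h=hsv[...,0]
m=((h<8)|(h>172))&(hsv[...,1]>120)&(hsv[...,2]>40)
k,l,st,ce=cv2.connectedComponentsWithStats(m.astype(np.uint8))
for i in range(1,k):
    if st[i,4]>100:
        p=W[l==i]; t=p[p[:,2]>np.percentile(p[:,2],90)-2.5]; print(ce[i].round(),st[i].tolist(),np.percentile(p,[2,50,98],0).round(1).tolist(),'top',len(t),t.mean(0).round(1),cv2.minEnclosingCircle(t[:,:2].astype(np.float32)))
T=(W-s['eef_pos'])@R.from_quat(s['ee_rot']).as_matrix()
g=(abs(T[...,1])<12)&(T[...,2]<-20)&(abs(T[...,0])<25)&(c['depth']>0); print('tip z',np.percentile(T[g][:,2],[95,98,99.5]).round(1))
E
```

```text
20.05 p [540.34 227.81 163.87] yaw -2.6119 tq [-0.031 -0.025 -0.04 ] F [ 0.54 -0.1   0.71] Ftool [-0.41 -0.36 -0.71] w 0.0 gf 0.0 q6 -1.716
[492. 151.] [472, 134, 40, 36, 1203] [[385.8, 382.1, 61.8], [401.2, 393.7, 71.5], [414.8, 411.0, 73.2]] top 892 [400.5 395.5  73. ] ((441.20135498046875, 303.07958984375), 117.6744155883789)
[254. 188.] [238, 171, 34, 34, 916] [[522.5, 213.0, 62.6], [536.7, 227.0, 71.8], [551.8, 241.6, 73.3]] top 829 [536.7 227.3  74.1] ((517.0272216796875, 213.38958740234375), 40.16513442993164)
[325. 252.] [303, 227, 42, 53, 1012] [[519.9, 242.8, 13.1], [569.7, 342.4, 23.2], [610.3, 356.1, 236.3]] top 493 [565.7 340.2  37.7] ((535.4019775390625, 275.5107727050781), 98.11485290527344)
tip z [-47.9 -39.5 -34.6]
```

View pics/w8.png

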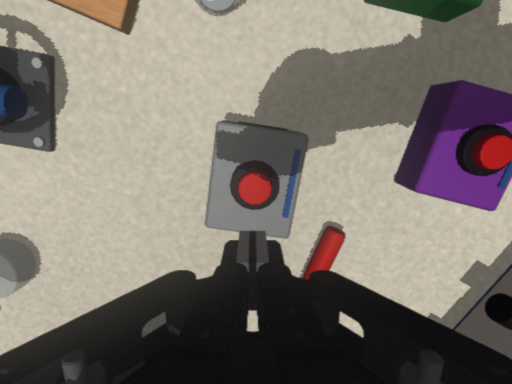

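The grey box's button is at (254,188) px, world (537,227,72). Centring over it and descending to just above.

>>> play_rows(
  targets=[
    [[0.06,0.02,0.5],[0,0,0],1],
    [[0.06,0.02,1],[0,0,0],1],
    [[0.06,0.02,1.5],[0,0,0],1],
    [[0.06,0.02,1.9],[0,0,0],1],
    [[0.06,0.02,2.1],[0,0,0],1],
    [[0.06,0.02,2.25],[0,0,0],1],
    [[0.06,0.02,2.35],[0,0,0],1],
    [[0.06,0.02,2.4],[0,0,0],1],
    [[0.06,0.02,2.4],[0,0,0],1],
  ],
)

```text
clock: 21.0
eef_pos: [538.1, 227.8, 45.1]
ee_rot: [-0.262, 0.965, 0.0, 0.0]
contact_force: [0.4, -0.1, -0.0]
gripper_width: 0.001
gripper_force: 0.0
```

```bash
python3 st.py
```

```text
21.0 p [538.12 227.82  45.14] yaw -2.6118 tq [-0.006  0.042  0.003] F [ 0.37 -0.12 -0.05] Ftool [-0.26 -0.29  0.05] w 0.001 gf 0.0 q6 -1.719
```

>>> play_rows(
  targets=[
    [[0,0,0.04],[0,0,0],1],
    [[0,0,0.08],[0,0,0],1],
    [[0,0,0.12],[0,0,0],1],
    [[0,0,0.12],[0,0,0],1],
  ],
)

```text
clock: 21.4
eef_pos: [538.4, 228.0, 39.3]
ee_rot: [-0.262, 0.965, 0.0, 0.001]
contact_force: [0.1, 0.5, 3.6]
gripper_width: -0.001
gripper_force: 2.2
```

```bash
python3 st.py
```

```text
21.4 p [538.43 228.    39.3 ] yaw -2.6115 tq [0.027 0.099 0.012] F [0.08 0.47 3.64] Ftool [-0.31  0.37 -3.64] w -0.001 gf 2.2 q6 -1.719
```

Contact at 3.6 N, so I'll press on in small steps.

>>> play_rows(
  targets=[
    [[0,0,0.02],[0,0,0],1],
    [[0,0,0.04],[0,0,0],1],
    [[0,0,0.04],[0,0,0],1],
  ],
)

```text
clock: 21.7
eef_pos: [538.5, 228.0, 38.5]
ee_rot: [-0.262, 0.965, 0.0, 0.001]
contact_force: [-3.4, -0.5, 11.8]
gripper_width: 0.002
gripper_force: 5.6
```

```bash
python3 st.py
```

```text
21.7 p [538.49 227.99  38.51] yaw -2.611 tq [-0.109  0.73  -0.031] F [-3.37 -0.46 11.79] Ftool [  3.12   1.3  -11.79] w 0.002 gf 5.6 q6 -1.719
```

>>> play_rows(
  targets=[
    [[0,0,0.02],[0,0,0],1],
    [[0,0,0.04],[0,0,0],1],
    [[0,0,0.04],[0,0,0],1],
  ],
)

```text
clock: 22.0
eef_pos: [538.6, 228.0, 38.3]
ee_rot: [-0.263, 0.965, -0.0, 0.001]
contact_force: [-6.2, -1.1, 20.3]
gripper_width: -0.001
gripper_force: 10.2
```

```bash
python3 st.py
```

```text
22.0 p [538.56 228.02  38.33] yaw -2.6103 tq [-0.366  1.782 -0.043] F [-6.22 -1.06 20.28] Ftool [  5.85   2.22 -20.29] w -0.001 gf 10.2 q6 -1.719
```

Force rose to 20 N with the tip hardly moving further, so the button is fully down. Releasing.

>>> play_rows(
  targets=[
    [[0,0,-0.1],[0,0,0],1],
    [[0,0,-0.3],[0,0,0],1],
    [[0,0,-0.7],[0,0,0],1],
    [[0,0,-1.4],[0,0,0],1],
    [[0,0,-2.2],[0,0,0],1],
    [[0,0,-3],[0,0,0],1],
    [[0,0,-3],[0,0,0],1],
    [[0,0,-3],[0,0,0],1],
  ],
)

```text
clock: 22.8
eef_pos: [537.5, 227.7, 185.2]
ee_rot: [-0.262, 0.965, 0.001, 0.0]
contact_force: [-0.4, 0.2, -0.8]
gripper_width: 0.002
gripper_force: 0.0
```

```bash
python3 st.py; python3 - <<'E'
from h import *
c=shot('wrist'); W=cloud(c); hsv=cv2.cvtColor(c['pixels'],cv2.COLOR_RGB2HSV); h=hsv[...,0]
m=((h<8)|(h>172))&(hsv[...,1]>120)&(hsv[...,2]>40)&(np.linalg.norm(W[...,:2]-[537,227],axis=-1)<14)
print('button top',np.median(W[m],0).round(1)); print(manip.hand_in())
E
```

```text
22.8 p [537.52 227.74 185.17] yaw -2.6123 tq [-0.01   0.032 -0.035] F [-0.4   0.15 -0.82] Ftool [0.27 0.33 0.82] w 0.002 gf 0.0 q6 -1.719
button top [536.8 226.9  71.9]
the job is handed in; nothing more can be done
None
```

I opened the gas valve to its stop (about 3.35 rad), turned it back about a quarter turn, then pressed the ignition button all the way down and let it go; the job is handed in at 23 s, and forces and torques on the valve stayed well under its limits in every reading.

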